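Slide the welded box down the guide lane to the stop

TASK

Push the aluminium box down the lane between the two low steel guide rails until its leading face rests square against the stop bar at the end of the lane, then back away. The rails are only tacked in place, so neither the box nor the robot may touch a rail, and the box must slide flat on the table and never be lifted or tipped. Leave the four loose pieces around the lane where they are.

Things in the scene. Friction and masses are not known exactly. Their poses are not given: they have to be found in the camera images.
- box: Closed welded box of bare aluminium, 120 mm long (its x), 100 wide (y), 50 high, 0.3 to 0.6 kg, too wide to grip; small dark round port on top near its +x end. Origin: centre of its underside. Starts loose on the table before the lane's mouth, +x end towards the stop, up to 20 mm off the lane's centre line and 0.25 rad askew. Slides with up to about 8 N of friction and stays where it is left.
- stop: Fixed steel bar across the lane's closed end, 174 x 25 x 30 mm high. Origin: table height, middle of the near face that the box rests against. x: along the lane, the direction of pushing; y: across. Lane: bare table, y -62 to +62 mm, x -160 (open mouth) to 0. Seated, the box's centre is at x = -60 mm, y about 0, with 12 mm free at each side.
- rail_left: Fixed steel flat bar, the guide rail on the stop's +y side, 160 mm long (its x axis, along the lane), 25 mm wide, 15 mm high. Origin: centre of its underside, 80 mm before the stop face and 74.5 mm from the lane's centre line. Its upper side is 35 mm lower than the box's top. Must not be touched.
- rail_right: Fixed guide rail like rail_left, on the stop's -y side. Must not be touched.
- tube_stub: Loose aluminium tube offcut standing on end beside the lane, 44 mm outside diameter, 55 mm high. Origin: centre of its underside. Bystander.
- coupling: Loose brass hose coupling standing on end beside the lane, 28 mm diameter, 55 mm high. Origin: centre of its underside. Bystander.
- angle_block: Loose steel L-shaped angle block behind the stop bar, 50 x 40 mm, 50 mm high. Origin: centre of its underside. Bystander.
- spacer: Loose solid aluminium disc spacer behind the stop bar, 40 mm diameter, 30 mm high. Origin: centre of its underside. Bystander.
Things that resemble listed ones, but are neither listed nor needed, are in the scene too. There is more than one size of the box; the job needs the smallest.

How it is judged (in metres and radians):
On the way:
1. the box is inside the mouth of the lane, flat on the table (x of box in the frame of stop above -0.19 m and height (world z) of box below 0.005 m), for 0.1 s.
At the end, for the whole second after the job is handed in: The box lies flat and at rest in the lane, its leading face within 5 mm of the stop bar and within 0.06 rad of square to it, clear of both rails (x of box in the frame of stop between -0.065 and -0.055 m and y of box in the frame of stop between -0.012 and 0.012 m and angle between the x axis of box and the x axis of stop, either way round below 0.06 rad and height (world z) of box below 0.005 m and angle between box's own z axis and vertical below 0.05 rad and linear speed of box below 0.01 m/s); the robot touches nothing.
It fails at once if something (the box, the robot or a loose piece) touches a rail (contact force between anything else and rail_left above 0.2 N or contact force between anything else and rail_right above 0.2 N).
It fails at once if the box is lifted or tipped (height (world z) of box above 0.008 m or angle between box's own z axis and vertical above 0.15 rad).
It fails at once if one of the four loose pieces is knocked out of place (more than 12 mm) (distance of any of tube_stub, coupling, angle_block, spacer from where it was at the start of the episode above 0.012 m).
It also fails if it takes over 72 s, if anything falls off the work surface, if the arm or the gripper's body presses on something with over 40 N, if the wrist force passes 120 N, or if a joint passes its speed limit or range.

ROBOT

A 7-joint arm with a two-finger parallel gripper is mounted at the origin on the work surface. World frame = base frame: x ahead of the robot, y to its left, z up, the work surface at z = 0. Lengths are in mm, angles in rad, forces in N, time in s.
With the tool pointing down it reaches from about 350 to 900 mm from the base axis. Payload 7.2 kg.
Tool frame: the origin (TCP) lies on the mounting face of the last link; the fingertips stand 182 mm ahead of it and the grasp point (between the pads) lies 163 mm ahead of it; x points along the fingers, z is the direction in which the jaws open and shut, and the axes are right-handed (so a half turn about x gives the same grasp; the last joint's range is limited). The gripper opens to 88 mm and grips with 3 to 60 N. Pads are 20 mm wide; open, the fingers measure 115 mm over their backs; the gripper's body (75 mm by 178 mm) begins 61 mm behind the grasp point.
Start: joints at [1.278, 0.411, -0.013, 1.596, 0.006, 1.134, -0.082], TCP at [139.306, -609.275, 404.653] pointing down, gripper open.
Joint ranges: [-2.95, 2.95], [-0.29, 1.99], [-1.47, 1.44], [0.14, 2.54], [-1.03, 4.17], [0.13, 1.85], [-2.86, 2.86]. Speed limits (rad/s): [2.39, 2.39, 3.01, 3.01, 3.14, 3.14, 3.14].

INTERFACE

Orientations are given as a unit quaternion [x, y, z, w].
In Python, from station import ctrl gives the robot as it stands.
- The arm moves only by the tool play_rows, never from a script. Its argument "commands" is a list of rows, each an object with "slide": the shift along the tool's x, y, z in mm, a list of three; "delta_rot": the turn, a rotation vector about the tool's x, y, z in degrees, a list of three. A call has 1 to 5 rows; each row is the pose to reach, as a shift and turn from the pose commanded when the call began, along the tool's axes at that moment; what a row does not reach only later rows make up. A row lasts 1/8 s, in which the tool goes at most 62.5 mm and 10.7 degrees, less where a joint would pass 70% of its speed; a pose out of reach is approached as far as the arm can. A call with a gripper value outside its range is refused whole. "grip" is the opening, from 0 (shut) to 1 (fully open), set as the call begins (left out, the last holds). The fingers move at their own pace and stop on an object; "force" is the grip in N (left out, the last holds). Time passes only in rows, so rows that repeat a pose let the fingers close. It gives the time, the measured TCP pose, the force and the opening at its end, in the units of the state.
- ctrl.read_state(): the state, without advancing time (a new reading comes with each control period).
- ctrl.read_camera(name): name is "scene" or "side" or "wrist"; returns a dict with "frame" (400x640x3 uint8, blue, green, red), "camera_matrix" (3x3 intrinsics, pixels), "world_from_camera" (4x4, takes a point from camera to world coordinates). Camera axes: x right, y down, z forward; pixel columns grow to the right and rows downward; lengths in mm; the calibration is good to about 2 mm. The wrist camera is an equidistant fisheye: a pixel r from the principal point sees the ray r / f radians off the axis. A picture is of the moment at which its call begins. There is no depth.
- ctrl.job_done(): hands the job in, once; it reports no verdict.
The state is a dict: "time": time; "q": joint angles; "qd": joint speeds; "effort": joint torques, N m; "tool_pos": TCP position; "ee_rot": TCP orientation; "force": force on the tool from outside, world axes, zero at the start; "ft_torque": the same for the moment, N m; "opening": opening from 0.0 (shut) to 1.0 (fully open).
Only numpy, scipy, OpenCV 4.12 (cv2) and the standard library are available. Lean on these libraries where they do the work, as an engineer would, in place of code of your own. Each camera call takes 0.05 s, during which the arm holds its last target.

## Working session

There is one attempt and no reset: what is moved stays moved. The work goes in short steps, Python scripts to look and compute and a tool call to move; the robot and the scene stay as the last step left them, time stands still between calls to the robot, and variables do not carry over. Pictures are saved under pics/ and viewed, and the job is handed in when it is done.

Besides the shell and the picture viewer there is one more tool, called by a JSON object that holds its "name" and its "arguments", one argument or row to a line. play_rows: Moves the arm, as the interface text tells. Its arguments: {"type":"object","properties":{"commands":{"type":"array"},"grip":{"type":"number"},"force":{"type":"number"}},"required":["commands"]}

```bash
mkdir -p pics; ls
python3 - <<'E'
from station import ctrl
import cv2
s=ctrl.read_state();print({k:s[k] for k in('time','tool_pos','ee_rot','force','opening')})
for n in('scene','side','wrist'):
    c=ctrl.read_camera(n);cv2.imwrite(f'pics/{n}0.png',c['frame']);print(n,c['camera_matrix'],c['world_from_camera'])
E
```

```text
pics
{'time': 0.0, 'tool_pos': array([ 139.24503454, -609.06115825,  403.79785334]), 'ee_rot': array([ 0.44108375,  0.55341771, -0.44042349,  0.5524501 ]), 'force': array([-0.14501694, -0.086768  ,  0.10576638]), 'opening': 1.0026599745133642}
scene [[430.50610817   0.         317.67539724]
 [  0.         430.50610817 191.78156242]
 [  0.           0.           1.        ]] [[ 3.65461249e-01  6.62237025e-01 -6.54125522e-01  1.15566629e+03]
 [ 9.30594730e-01 -2.44259930e-01  2.72636271e-01 -2.13194030e+02]
 [ 2.07731789e-02 -7.08363755e-01 -7.05541824e-01  6.60843959e+02]
 [ 0.00000000e+00  0.00000000e+00  0.00000000e+00  1.00000000e+00]]
side [[425.09475012   0.         322.16281423]
 [  0.         425.09475012 199.55636764]
 [  0.           0.           1.        ]] [[-8.51841865e-01 -2.62413647e-01  4.53326058e-01  6.46493664e+01]
 [-5.23790412e-01  4.31718225e-01 -7.34345272e-01  8.39053176e+02]
 [-3.00690008e-03 -8.62993889e-01 -5.05205411e-01  5.67506892e+02]
 [ 0.00000000e+00  0.00000000e+00  0.00000000e+00  1.00000000e+00]]
wrist [[309.70691629   0.         315.5993053 ]
 [  0.         309.70691629 198.57601688]
 [  0.           0.           1.        ]] [[ 2.21796795e-01 -9.37217105e-01 -2.69128741e-01  2.12710600e+02]
 [-9.75091725e-01 -2.13611334e-01 -5.97187155e-02 -5.92002084e+02]
 [-1.51954769e-03  2.75670628e-01 -9.61250954e-01  3.84009119e+02]
 [ 0.00000000e+00  0.00000000e+00  0.00000000e+00  1.00000000e+00]]
```

View pics/scene0.png

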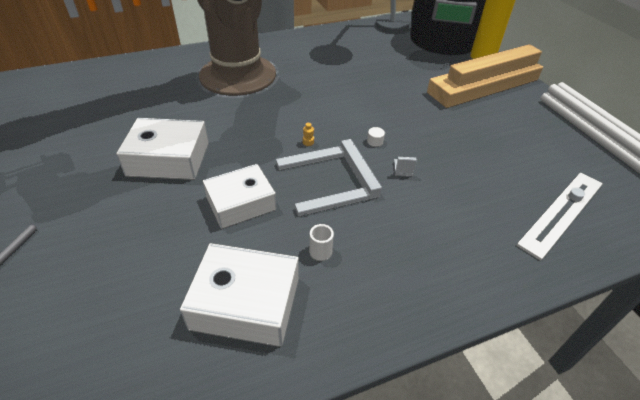

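View pics/side0.png

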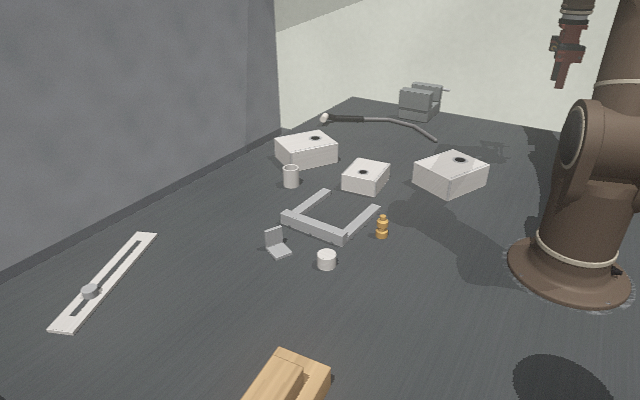

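View pics/wrist0.png

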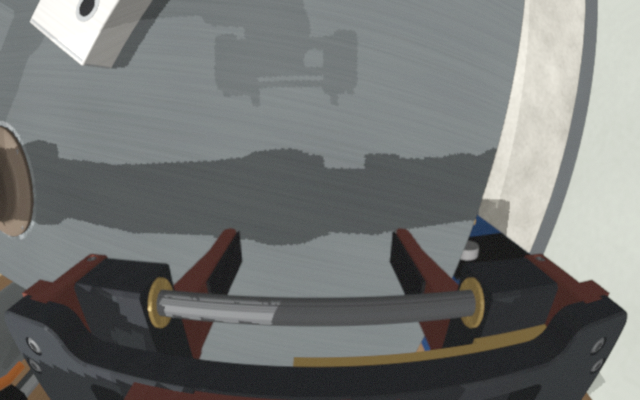

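The scene view shows the small box at (240,195), the rails at (310,158) and (333,203), and the stop at (361,167). The side view shows the box at (366,175), with the lane below it. I'll zoom in on both to pick corners.

Run:
```python
import cv2
a=cv2.imread('pics/scene0.png')[125:245,195:395];cv2.imwrite('pics/sz.png',cv2.resize(a,None,fx=4,fy=4,interpolation=cv2.INTER_CUBIC))
a=cv2.imread('pics/side0.png')[150:275,255:415];cv2.imwrite('pics/dz.png',cv2.resize(a,None,fx=4.5,fy=4.5,interpolation=cv2.INTER_CUBIC))
```

```text
(no output)
```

View pics/sz.png

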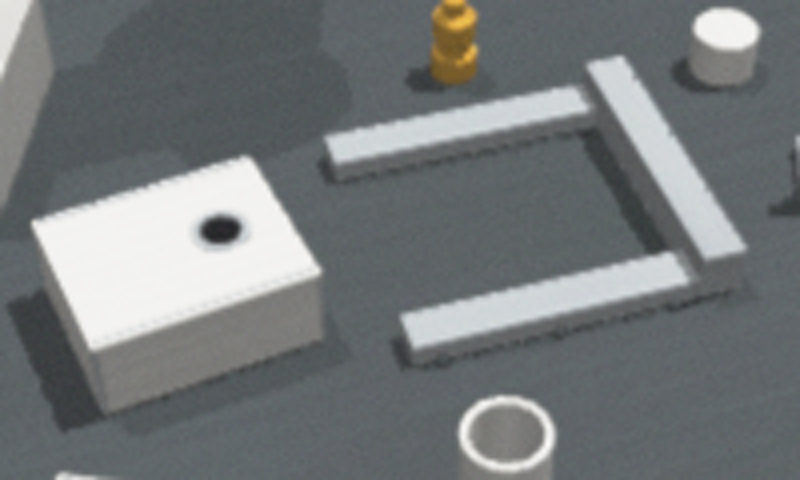

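View pics/dz.png

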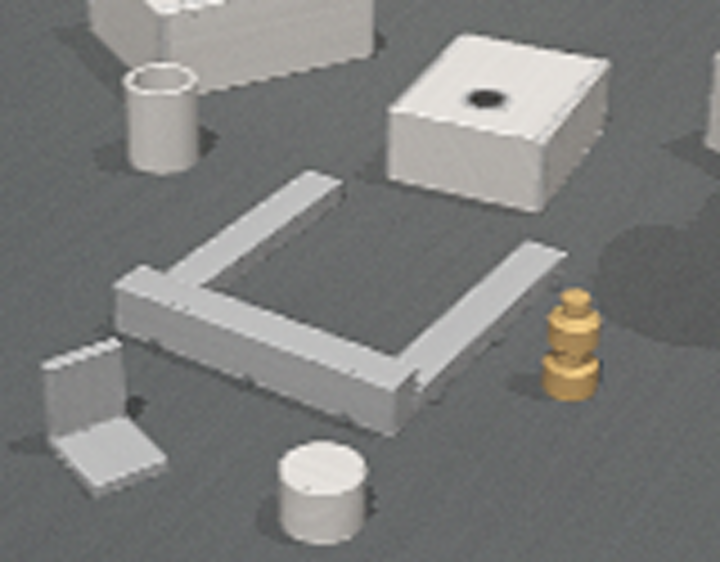

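```bash
cat > h.py <<'E'
import numpy as np,cv2
def cast(cam,uv,z):
    K=np.array(cam['camera_matrix']);T=np.array(cam['world_from_camera'])
    uv=np.atleast_2d(np.array(uv,float))
    d=np.c_[(uv-K[:2,2])/[K[0,0],K[1,1]],np.ones(len(uv))]@T[:3,:3].T
    return (T[:3,3]+d*((z-T[2,3])/d[:,2])[:,None])[:,:2]
def unz(p,s,o): return (np.array(p,float)+.5)/s-.5+np.array(o)
E
python3 - <<'E'
from station import ctrl
from h import *
np.set_printoptions(precision=1,suppress=True)
S=ctrl.read_camera('scene');D=ctrl.read_camera('side')
s=lambda p,z:cast(S,unz(p,4,(195,125)),z); d=lambda p,z:cast(D,unz(p,4.5,(255,150)),z)
def rep(n,P):
    print(n,P.tolist() and P.round(1).tolist(), 'mean',P.mean(0),'len',np.linalg.norm(np.roll(P,-1,0)-P,axis=1))
# order: back-right.. : rear-? front
rep('boxS',s([(33,222),(250,155),(322,272),(93,348)],50))
rep('boxD',d([(609,62),(545,138),(389,112),(465,34)],50))
rep('stopS',s([(587,64),(707,259),(746,246),(624,57)],30))
rep('stopD',d([(416,368),(145,266),(115,288),(393,388)],30))
rep('railfarS',s([(325,138),(583,88),(596,112),(334,165)],15))
rep('railnearS',s([(402,320),(680,253),(692,282),(410,350)],15))
rep('railmouthD',d([(310,171),(343,183)],15)); rep('railmouth2D',d([(526,241),(567,254)],15))
E
```

```text
boxS [[476.3, -185.7], [464.0, -67.5], [562.1, -58.0], [573.3, -175.7]] mean [ 518.9 -121.7] len [118.9  98.5 118.2  97.6]
boxD [[471.5, -184.1], [461.7, -70.6], [555.4, -52.6], [567.8, -174.6]] mean [ 514.1 -120.5] len [113.9  95.3 122.6  96.8]
stopS [[430.8, 145.7], [603.1, 138.9], [601.5, 162.7], [432.1, 169.1]] mean [516.9 154.1] len [172.5  23.9 169.5  23.4]
stopD [[426.6, 148.1], [596.9, 139.4], [597.5, 165.6], [427.9, 168.9]] mean [512.2 155.5] len [170.6  26.2 169.6  20.8]
railfarS [[424.9, -14.8], [433.8, 142.8], [456.9, 141.0], [448.9, -17.1]] mean [441.1  63. ] len [157.9  23.1 158.3  24.1]
railnearS [[575.7, -21.0], [580.8, 135.6], [602.8, 132.0], [596.9, -24.1]] mean [589.   55.6] len [156.7  22.3 156.2  21.4]
railmouthD [[590.8, -20.4], [566.3, -17.9]] mean [578.6 -19.1] len [24.6 24.6]
railmouth2D [[444.1, -13.6], [418.4, -12.7]] mean [431.3 -13.1] len [25.7 25.7]
```

The two views agree on relative pose. In the lane frame the box is at about x −264, y −13.5, yaw +0.14 rad. Next: work out the other boxes' clearance and the tool axes.

```bash
cat >> h.py <<'E'
from scipy.spatial.transform import Rotation as Ro
def target(pos,yaw,tilt=0):
    """tool x down; push direction (world yaw) ; tilt deg: fingertips leading"""
    p=np.array([np.cos(yaw),np.sin(yaw),0]); dn=np.array([0,0,-1.])
    t=np.radians(tilt); x=np.cos(t)*dn+np.sin(t)*p
    return x,p
def cmd(s,tip,yaw,tilt=0):
    """tip: desired fingertip midpoint (182 ahead of TCP)"""
    R0=Ro.from_quat(s['ee_rot']).as_matrix()
    x,p=target(tip,yaw,tilt)
    z=np.cross(x,p);z/=np.linalg.norm(z)
    if z@R0[:,2]<0:z=-z
    y=np.cross(z,x);R1=np.c_[x,y,z]
    d=R0.T@(np.array(tip)-182*x-s['tool_pos'])
    r=np.degrees(Ro.from_matrix(R0.T@R1).as_rotvec())
    return d.round(1),r.round(2)
def tip(s):
    R0=Ro.from_quat(s['ee_rot']).as_matrix();return s['tool_pos']+182*R0[:,0]
E
python3 - <<'E'
from station import ctrl
from h import *
np.set_printoptions(precision=3,suppress=True)
s=ctrl.read_state();print(Ro.from_quat(s['ee_rot']).as_matrix(),tip(s))
S=ctrl.read_camera('scene')
print(cast(S,[(123,175),(197,177),(188,330),(282,342)],0),cast(S,[(138,120),(207,122),(122,152),(205,250),(298,260)],75))
yaw=np.pi/2+.10
print(cmd(s,[528,-245,150],yaw,3))
E
```

```text
[[-0.     0.975  0.223]
 [ 0.001  0.223 -0.975]
 [-1.    -0.    -0.001]] [ 139.261 -609.066  222.254]
[[ 343.025 -346.511]
 [ 406.077 -193.796]
 [ 767.565 -273.772]
 [ 841.782 -136.831]] [[ 254.372 -286.931]
 [ 314.908 -141.456]
 [ 360.654 -328.437]
 [ 676.242 -216.068]
 [ 750.748  -76.239]]
(array([  72.7,  458.9, -258.8]), array([-82.83,   2.13,   2.43]))
```

{"name": "play_rows", "arguments": {
  "commands": [
    {"slide":[0,52,-29],"delta_rot":[-10,0,0]},
    {"slide":[0,104,-58],"delta_rot":[-20,0,0]},
    {"slide":[0,156,-87],"delta_rot":[-30,0,0]},
    {"slide":[0,208,-116],"delta_rot":[-40,0,0]},
    {"slide":[0,260,-145],"delta_rot":[-50,0,0]}
  ],
  "grip": 0.7
}}

```text
time: 0.92
tool_pos: [361.6, -408.5, 404.9]
ee_rot: [0.164, 0.688, -0.164, 0.688]
force: [0.1, -0.1, 1.0]
opening: 0.699
```

Run:
```python
from station import ctrl
from h import *
s=ctrl.read_state();print(s['time'],tip(s),s['opening'],s['q'].round(2))
print(cmd(s,[528,-245,150],np.pi/2+.10,3))
```

```text
0.925 [ 361.64065845 -408.64440012  222.90452072] 0.6985838695591419 [ 1.    0.3  -0.3   1.77  0.1   1.09  0.2 ]
(array([ 73.1, 213. ,  79.9]), array([-32.52,   0.88,   2.95]))
```

{"name": "play_rows", "arguments": {
  "commands": [
    {"slide":[0,53,20],"delta_rot":[-8,0,0.7]},
    {"slide":[20,106,40],"delta_rot":[-16,0.3,1.5]},
    {"slide":[40,160,60],"delta_rot":[-24,0.6,2.2]},
    {"slide":[73,213,80],"delta_rot":[-32.5,0.9,2.9]},
    {"slide":[73,213,80],"delta_rot":[-32.5,0.9,2.9]}
  ]
}}

```text
time: 1.55
tool_pos: [530.6, -252.7, 329.2]
ee_rot: [-0.016, 0.708, 0.056, 0.704]
force: [-0.8, 0.2, -0.7]
opening: 0.7
```

Run:
```python
from station import ctrl
from h import *
s=ctrl.read_state();print(s['time'],tip(s),s['force'],s['q'].round(2))
print(cmd(s,[528,-245,12],np.pi/2+.10,3))
for n in('scene','wrist'):
    c=ctrl.read_camera(n);cv2.imwrite(f'pics/{n}1.png',c['frame'])
```

```text
1.55 [ 529.15566506 -242.46536414  147.54231732] [-0.77625415  0.16166098 -0.69639141] [ 0.73  0.48 -0.48  1.73  0.19  1.01  0.29]
(array([135.2,  -9.3,  -1.5]), array([ 0.11, -0.14, -0.25]))
```

View pics/scene1.png

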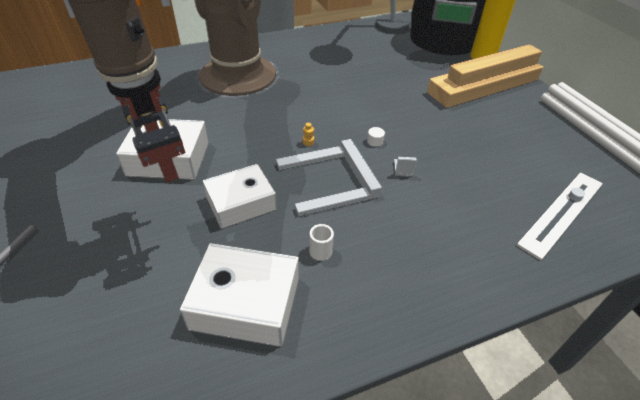

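View pics/wrist1.png

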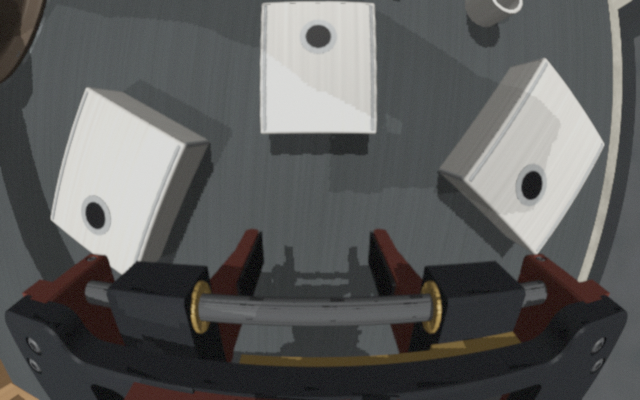

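The wrist view shows the box's rear edge (262–377, 133) centred on and parallel to the fingers. The two larger boxes are clear to the sides, so I'll descend.

{"name": "play_rows", "arguments": {
  "commands": [
    {"slide":[45,-6,-1],"delta_rot":[0,0,0]},
    {"slide":[90,-10,-1],"delta_rot":[0,0,0]},
    {"slide":[125,-10,-1],"delta_rot":[0,0,0]},
    {"slide":[134,-10,-1],"delta_rot":[0,0,0]},
    {"slide":[134,-10,-1],"delta_rot":[0,0,0]}
  ]
}}

```text
time: 2.28
tool_pos: [527.8, -261.0, 198.1]
ee_rot: [-0.014, 0.707, 0.051, 0.705]
force: [0.7, -0.5, 1.1]
opening: 0.696
```

Run:
```python
from station import ctrl
from h import *
s=ctrl.read_state();print(s['time'],tip(s),s['force'])
print(cmd(s,[525,-205,12],np.pi/2+.10,3))
for n in('scene','wrist'):
    c=ctrl.read_camera(n);cv2.imwrite(f'pics/{n}2.png',c['frame'])
```

```text
2.275 [ 526.79704776 -251.64949848   16.37966628] [ 0.69452595 -0.48989426  1.09241478]
(array([ 6.8, 46.2,  2.5]), array([-0.44, -0.01,  0.05]))
```

View pics/wrist2.png

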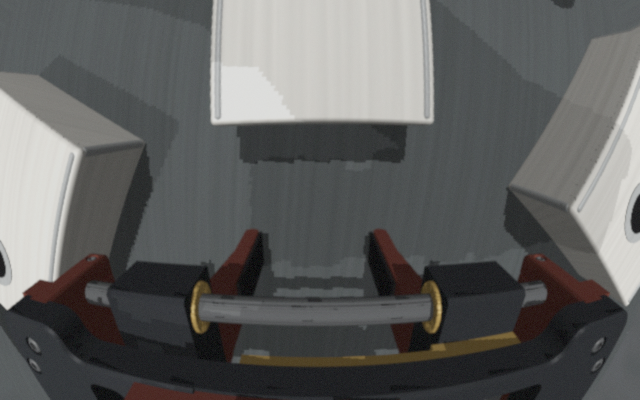

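Box centre is at column 322 against finger centre 316, so about 3 mm off, which is fine. Now the approach.

{"name": "play_rows", "arguments": {
  "commands": [
    {"slide":[2,15,1],"delta_rot":[0,0,0]},
    {"slide":[3,30,2],"delta_rot":[0,0,0]},
    {"slide":[4,40,2.5],"delta_rot":[0,0,0]},
    {"slide":[4,46,2.5],"delta_rot":[0,0,0]}
  ]
}}

```text
time: 2.88
tool_pos: [526.1, -212.5, 195.9]
ee_rot: [-0.015, 0.707, 0.052, 0.705]
force: [0.1, 0.1, -0.6]
opening: 0.699
```

```bash
cat > look.py <<'E'
import sys
from station import ctrl
from h import *
s=ctrl.read_state();t=tip(s);R0=Ro.from_quat(s['ee_rot']).as_matrix()
print(s['time'],'tip',t.round(1),'F',s['force'].round(2),'yaw-90',round(np.arctan2(R0[1,1],R0[0,1])-np.pi/2,3),'tilt',round(np.degrees(np.arcsin(-R0[2,1]))*-1,2))
n=sys.argv[1]
W=ctrl.read_camera('wrist')['frame'];S=ctrl.read_camera('scene')['frame'];D=ctrl.read_camera('side')['frame']
cv2.imwrite(f'pics/S{n}.png',S);cv2.imwrite(f'pics/D{n}.png',D);cv2.imwrite(f'pics/W{n}.png',W)
a=cv2.resize(S[125:245,195:395],(500,300),interpolation=cv2.INTER_CUBIC)
b=cv2.resize(D[150:270,255:415],(400,300),interpolation=cv2.INTER_CUBIC)[:, :300]
w=cv2.resize(W[0:390],(480,293))
top=np.hstack([a,b]);bot=np.zeros((293,800,3),np.uint8);bot[:,:480]=w
cv2.imwrite(f'pics/L{n}.png',np.vstack([top,bot]))
E
python3 look.py 3
```

```text
2.875 tip [ 525.1 -203.1   14.1] F [ 0.1   0.09 -0.59] yaw-90 0.095 tilt 3.0
```

View pics/L3.png

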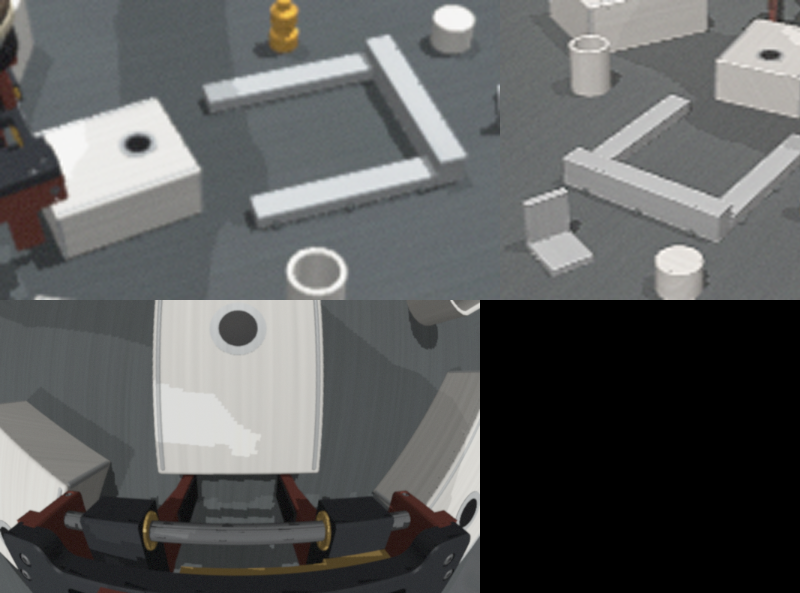

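The wrist view shows the fingertips almost touching the rear face. I'll start the push along the box's own axis.

{"name": "play_rows", "arguments": {
  "commands": [
    {"slide":[1,6,0],"delta_rot":[0,0,0]},
    {"slide":[1,12,0],"delta_rot":[0,0,0]},
    {"slide":[1,18,0],"delta_rot":[0,0,0]},
    {"slide":[1,24,0],"delta_rot":[0,0,0]},
    {"slide":[1,30,0],"delta_rot":[0,0,0]}
  ]
}}

```text
time: 3.65
tool_pos: [523.2, -183.6, 196.3]
ee_rot: [-0.015, 0.707, 0.052, 0.705]
force: [0.1, -1.6, -1.1]
opening: 0.699
```

```bash
python3 look.py 4
```

```text
3.65 tip [ 522.1 -174.2   14.5] F [ 0.05 -1.6  -1.07] yaw-90 0.094 tilt 2.99
```

View pics/L4.png

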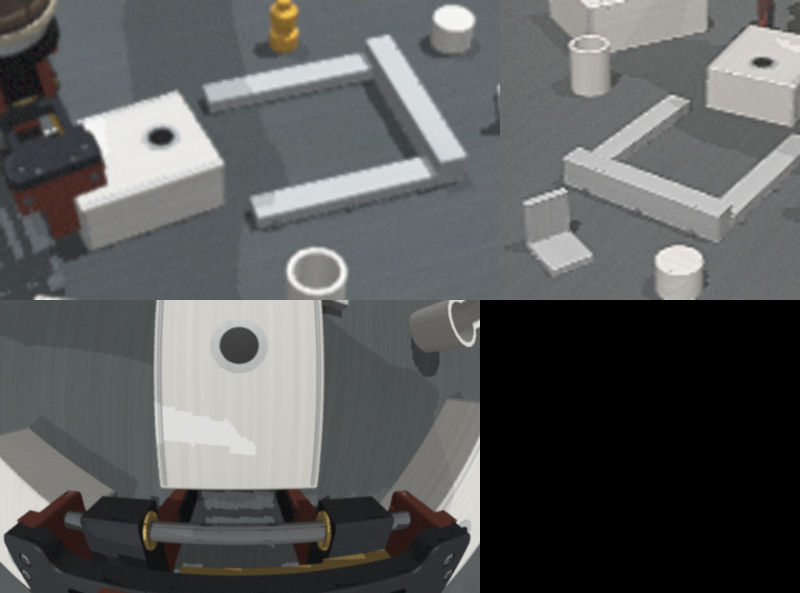

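```bash
cat > est.py <<'E'
# box pose in lane frame from picks of top corners B (left-front) and C (right-front) in scene panel (scale 2.5 or given)
import sys
from h import *
K=np.array([[430.50610817,0,317.67539724],[0,430.50610817,191.78156242],[0,0,1]])
T=np.array([[3.65461249e-01,6.62237025e-01,-6.54125522e-01,1.15566629e+03],[9.30594730e-01,-2.44259930e-01,2.72636271e-01,-2.13194030e+02],[2.07731789e-02,-7.08363755e-01,-7.05541824e-01,6.60843959e+02],[0,0,0,1]])
C={'camera_matrix':K,'world_from_camera':T}
def lane(p,z,sc=4,off=(195,125)):
    w=cast(C,unz(p,sc,off),z); d=w-[517.0,142.3]; a=.044
    return np.c_[d@[np.sin(a),np.cos(a)],d@[-np.cos(a),np.sin(a)]]
def pose(B,Cc,sc=4,off=(195,125)):
    P=lane([B,Cc],50,sc,off);e=P[0]-P[1];yaw=-np.arctan2(e[0],e[1]);m=P.mean(0)
    return m,yaw,m-60*np.array([np.cos(yaw),np.sin(yaw)]),np.linalg.norm(e)
E
python3 - <<'E'
from est import *
print(pose((250,155),(322,272)))
a=cv2.imread('pics/S4.png')[125:245,195:395];cv2.imwrite('pics/z4.png',cv2.resize(a,None,fx=4,fy=4,interpolation=cv2.INTER_CUBIC))
E
```

```text
(array([-204.98534937,   -5.08687749]), np.float64(0.14071225660867348), array([-264.39233064,  -13.50177952]), np.float64(98.49430975769143))
```

View pics/z4.png

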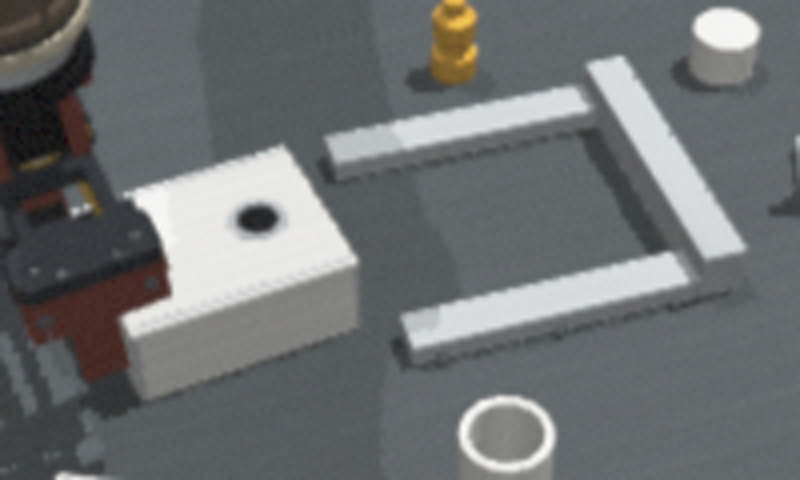

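Run:
```python
from est import *
print(pose((287,145),(358,262)), lane([(220,229),(258,219)],50))
print('rail inner/mouth',lane([(334,165),(596,112),(402,320),(680,253)],15))
```

```text
(array([-185.03149822,   -3.39933729]), np.float64(0.12193605558113324), array([-244.58599857,  -10.69738415]), np.float64(98.86699065481992)) [[-239.69314966   -7.84668511]
 [-219.47341396   -6.43964486]]
rail inner/mouth [[-162.25616377   61.03768798]
 [  -3.91004227   60.02397295]
 [-160.53125082  -65.84005199]
 [  -3.88688806  -64.0204586 ]]
```

{"name": "play_rows", "arguments": {
  "commands": [
    {"slide":[0,8,0],"delta_rot":[0,0,0]},
    {"slide":[0,16,0],"delta_rot":[0,0,0]},
    {"slide":[0,24,0],"delta_rot":[0,0,0]},
    {"slide":[0,32,0],"delta_rot":[0,0,0]},
    {"slide":[0,40,0],"delta_rot":[0,0,0]}
  ]
}}

```text
time: 4.42
tool_pos: [519.4, -143.5, 198.4]
ee_rot: [-0.015, 0.707, 0.052, 0.705]
force: [1.0, -2.3, -1.2]
opening: 0.696
```

```bash
python3 look.py 5
python3 - <<'E'
from est import *
a=cv2.imread('pics/S5.png')[125:245,195:395];cv2.imwrite('pics/z5.png',cv2.resize(a,None,fx=4,fy=4,interpolation=cv2.INTER_CUBIC))
E
```

```text
4.425 tip [ 518.4 -134.    16.7] F [ 1.02 -2.28 -1.21] yaw-90 0.094 tilt 2.99
```

View pics/z5.png

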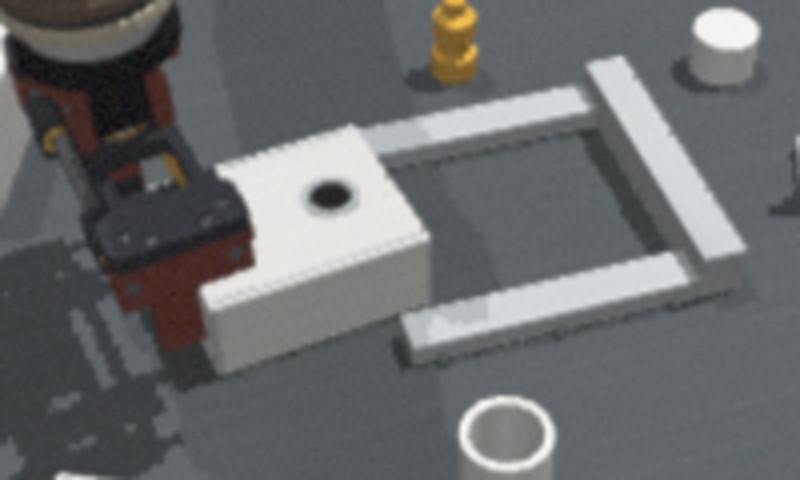

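View pics/L5.png

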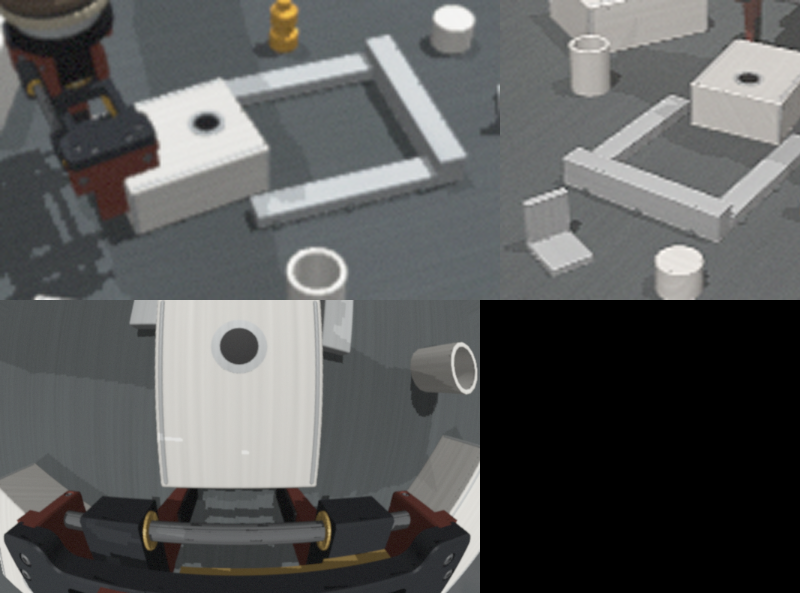

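Run:
```python
from est import *
print(pose((357,125),(430,237)), lane([(329,196)],50))
S=cv2.imread('pics/D5.png')[150:275,255:415];cv2.imwrite('pics/dz5.png',cv2.resize(S,None,fx=4.5,fy=4.5,interpolation=cv2.INTER_CUBIC))
```

```text
(array([-144.7995599 ,    2.12963794]), np.float64(0.11862778178101231), array([-204.37787824,   -4.97134676]), np.float64(97.21554949854202)) [[-180.0969723   -0.5382794]]
```

View pics/dz5.png

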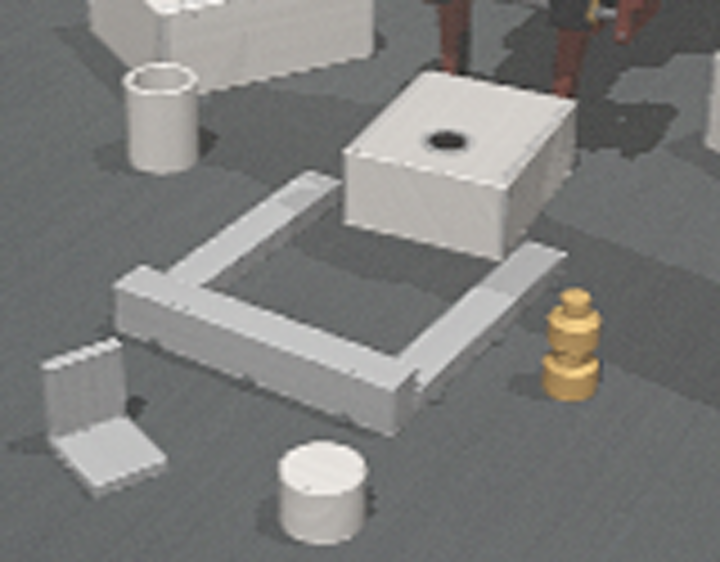

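Run:
```python
from est import *
T=np.array([[-8.51841865e-01,-2.62413647e-01,4.53326058e-01,6.46493664e+01],[-5.23790412e-01,4.31718225e-01,-7.34345272e-01,8.39053176e+02],[-3.00690008e-03,-8.62993889e-01,-5.05205411e-01,5.67506892e+02],[0,0,0,1]])
K=np.array([[425.09475012,0,322.16281423],[0,425.09475012,199.55636764],[0,0,1]])
D={'camera_matrix':K,'world_from_camera':T}
def l(p,z):
    d=cast(D,unz(p,4.5,(255,150)),z)-[511.8,143.8];a=.044
    return np.c_[d@[np.sin(a),np.cos(a)],d@[-np.cos(a),np.sin(a)]].round(1)
print('front bottom',l([(345,224),(503,260)],0),'front top',l([(344,151),(503,187)],50),'port',l([(448,140)],50))
print('rails inner',l([(343,183),(205,284),(526,241),(400,357)],15))
print('stop', l([(416,368),(145,266)],30))
```

```text
front bottom [[-140.9  -48.2]
 [-156.9   48.6]] front top [[-138.2  -47.6]
 [-151.8   48.7]] port [[-183.    -4.9]]
rails inner [[-159.1  -61.6]
 [ -22.9  -62.3]
 [-160.2   60.7]
 [ -22.1   62.5]]
stop [[  0.6  85.3]
 [ -0.7 -85.2]]
```

{"name": "play_rows", "arguments": {
  "commands": [
    {"slide":[1,8,0],"delta_rot":[0,0,0]},
    {"slide":[2,16,0],"delta_rot":[0,0,0]},
    {"slide":[3,24.7,-2.3],"delta_rot":[2,0,0]},
    {"slide":[4,33.6,-4.3],"delta_rot":[4,0,0]},
    {"slide":[4.5,42.6,-5.9],"delta_rot":[6,0,0]}
  ]
}}

```text
time: 5.2
tool_pos: [509.4, -101.7, 196.2]
ee_rot: [0.022, 0.709, 0.014, 0.705]
force: [-0.2, -2.2, 1.1]
opening: 0.697
```

```bash
python3 look.py 6
cat > zz.py <<'E'
import sys,cv2,numpy as np
n=sys.argv[1]
a=cv2.imread(f'pics/S{n}.png')[125:245,230:395];a=cv2.resize(a,None,fx=4,fy=4,interpolation=cv2.INTER_CUBIC)
cv2.imwrite(f'pics/z{n}.png',a)
S=cv2.imread(f'pics/D{n}.png')[150:275,255:415];cv2.imwrite(f'pics/dz{n}.png',cv2.resize(S,None,fx=4.5,fy=4.5,interpolation=cv2.INTER_CUBIC))
E
python3 zz.py 6
```

```text
5.2 tip [508.4 -92.3  14.4] F [-0.16 -2.25  1.15] yaw-90 -0.012 tilt 2.96
```

View pics/z6.png

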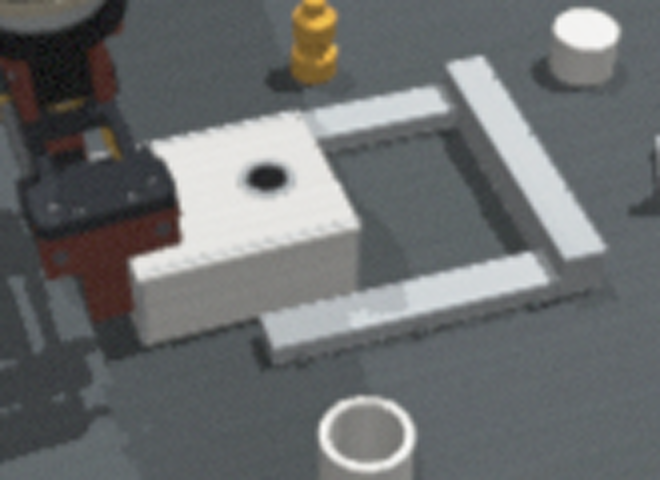

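View pics/dz6.png

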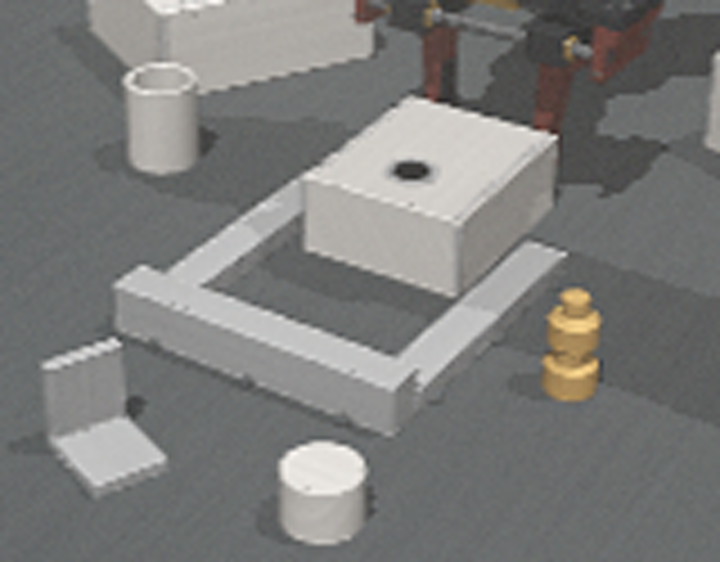

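View pics/W6.png

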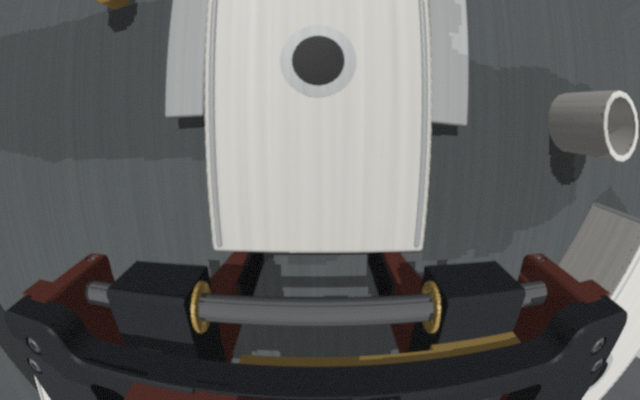

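```bash
cat >> est.py <<'E'
TD=np.array([[-8.51841865e-01,-2.62413647e-01,4.53326058e-01,6.46493664e+01],[-5.23790412e-01,4.31718225e-01,-7.34345272e-01,8.39053176e+02],[-3.00690008e-03,-8.62993889e-01,-5.05205411e-01,5.67506892e+02],[0,0,0,1]])
KD=np.array([[425.09475012,0,322.16281423],[0,425.09475012,199.55636764],[0,0,1]])
def ld(p,z):
    d=cast({'camera_matrix':KD,'world_from_camera':TD},unz(p,4.5,(255,150)),z)-[511.8,143.8];a=.044
    return np.c_[d@[np.sin(a),np.cos(a)],d@[-np.cos(a),np.sin(a)]].round(1)
def fy(P):
    e=P[1]-P[0];return P.mean(0).round(1),-np.arctan2(e[0],e[1]).round(3)
E
python3 - <<'E'
from est import *
o=(230,125)
print(pose((301,110),(358,228),4,o), lane([(266,178)],50,4,o))
print(fy(ld([(305,250),(460,296)],0)),fy(ld([(304,180),(460,222)],50)),ld([(410,171)],50))
E
```

```text
(array([-103.25685753,   -0.79297089]), np.float64(-0.008819244250487706), array([-163.25452418,   -0.26382309]), np.float64(99.18565195645742)) [[-137.62094233    0.77850683]]
(array([-106.8,   -1.8]), np.float64(0.07)) (array([-101.2,    0.4]), np.float64(0.085)) [[-138.9   -3.7]]
```

Scene, side and wrist views all put the box centred in the lane, with roughly +0.03 rad of yaw left. I'll straighten it and continue.

{"name": "play_rows", "arguments": {
  "commands": [
    {"slide":[0.5,8,-2],"delta_rot":[1.8,0,0]},
    {"slide":[1,16,-1.8],"delta_rot":[1.8,0,0]},
    {"slide":[1.5,24,-1.5],"delta_rot":[1.8,0,0]},
    {"slide":[2,32,-1.3],"delta_rot":[1.8,0,0]},
    {"slide":[2.5,40,-1],"delta_rot":[1.8,0,0]}
  ]
}}

```text
time: 5.98
tool_pos: [509.1, -61.5, 195.7]
ee_rot: [0.033, 0.709, 0.003, 0.704]
force: [-0.2, -3.0, 1.9]
opening: 0.698
```

```bash
python3 look.py 7;python3 zz.py 7
```

```text
5.975 tip [508.1 -52.1  14. ] F [-0.22 -3.04  1.89] yaw-90 -0.042 tilt 2.95
```

View pics/z7.png

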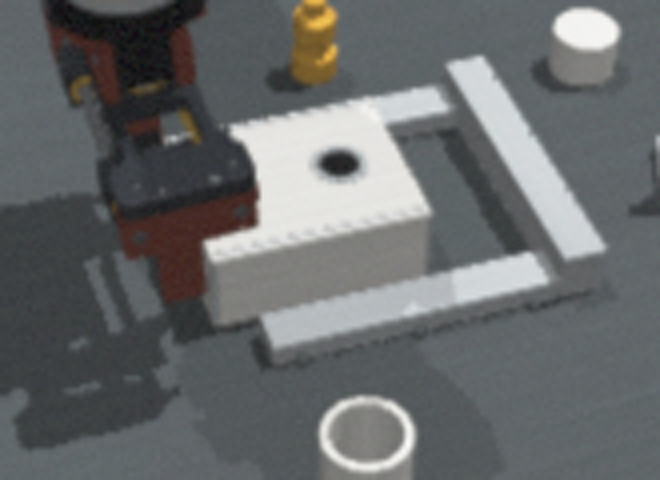

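View pics/dz7.png

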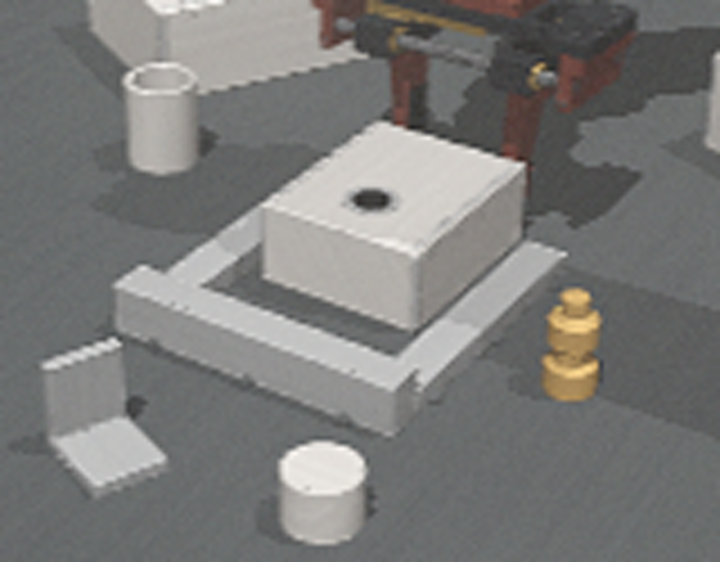

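View pics/W7.png

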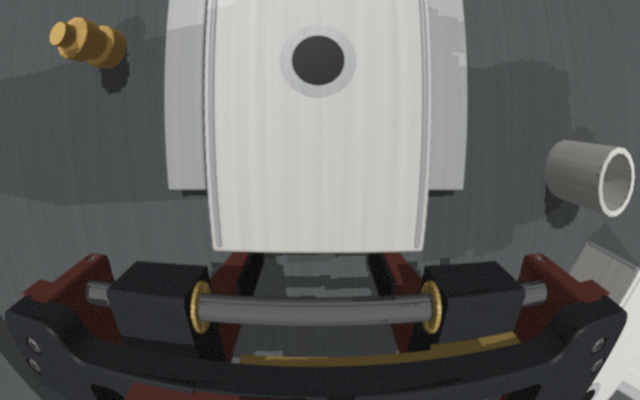

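Run:
```python
from est import *
o=(230,125)
print(pose((376,102),(431,213),4,o), lane([(339,163)],50,4,o))
print(fy(ld([(264,278),(414,328)],0)),fy(ld([(264,208),(415,254)],50)),ld([(372,200)],50))
```

```text
(array([-62.32379646,  -4.16590135]), np.float64(-0.03097422331453911), array([-122.29501669,   -2.30774511]), np.float64(94.13336951833239)) [[-96.89665332   0.47281422]]
(array([-67.1,  -5.1]), np.float64(0.035)) (array([-61.2,  -1.2]), np.float64(0.047)) [[-99.1  -3.8]]
```

{"name": "play_rows", "arguments": {
  "commands": [
    {"slide":[0.5,10,0],"delta_rot":[0,0,0]},
    {"slide":[1,20,0],"delta_rot":[0,0,0]},
    {"slide":[1.5,30,0],"delta_rot":[0,0,0]},
    {"slide":[2,40,0],"delta_rot":[0,0,0]},
    {"slide":[2.5,48,0],"delta_rot":[0,0,0]}
  ]
}}

```text
time: 6.75
tool_pos: [511.0, -13.1, 195.7]
ee_rot: [0.033, 0.709, 0.004, 0.704]
force: [0.7, -1.3, -0.2]
opening: 0.702
```

```bash
python3 look.py 8;python3 zz.py 8
```

```text
6.75 tip [510.   -3.6  13.9] F [ 0.73 -1.33 -0.16] yaw-90 -0.042 tilt 2.96
```

View pics/L8.png

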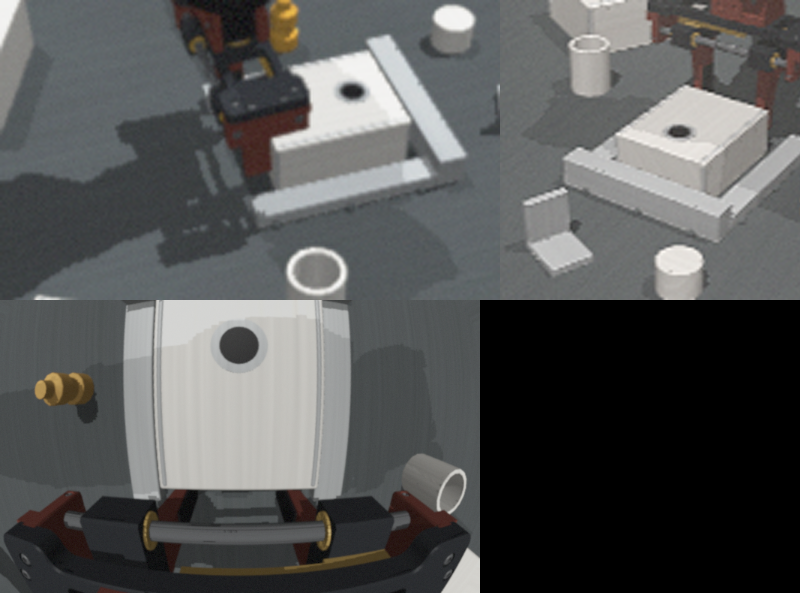

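View pics/dz8.png

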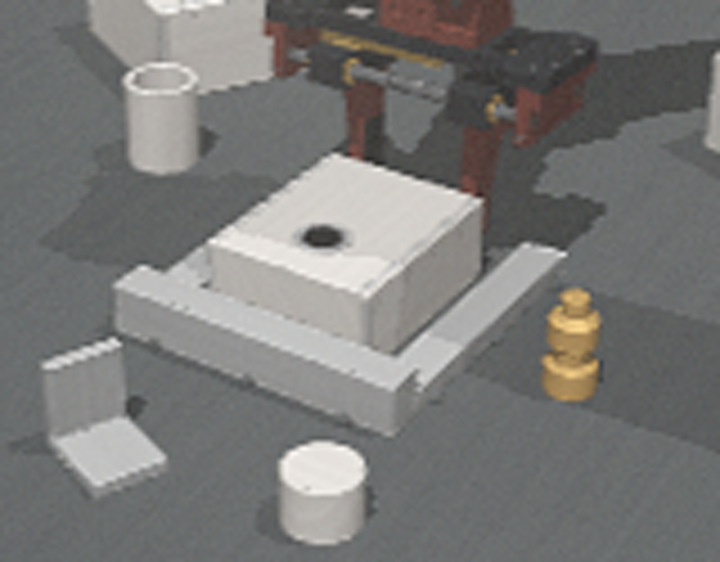

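About 15 mm remains, and the box is centred between the rails. Creeping in.

{"name": "play_rows", "arguments": {
  "commands": [
    {"slide":[0.2,3,0],"delta_rot":[0,0,0]},
    {"slide":[0.3,6,0],"delta_rot":[0,0,0]},
    {"slide":[0.4,8,0],"delta_rot":[0,0,0]},
    {"slide":[0.5,10,0],"delta_rot":[0,0,0]}
  ]
}}

```text
time: 7.4
tool_pos: [511.5, -4.1, 195.7]
ee_rot: [0.033, 0.709, 0.003, 0.704]
force: [-0.1, -1.5, 0.7]
opening: 0.701
```

{"name": "play_rows", "arguments": {
  "commands": [
    {"slide":[0,1,0],"delta_rot":[0,0,0]},
    {"slide":[0,2,0],"delta_rot":[0,0,0]},
    {"slide":[0,2,0],"delta_rot":[0,0,0]}
  ]
}}

```text
time: 7.78
tool_pos: [511.5, -1.8, 195.7]
ee_rot: [0.033, 0.709, 0.004, 0.704]
force: [-0.6, -1.2, -1.5]
opening: 0.698
```

```bash
python3 look.py 9;python3 zz.py 9
```

```text
7.775 tip [510.4   7.7  14. ] F [-0.63 -1.16 -1.5 ] yaw-90 -0.042 tilt 2.97
```

View pics/z9.png

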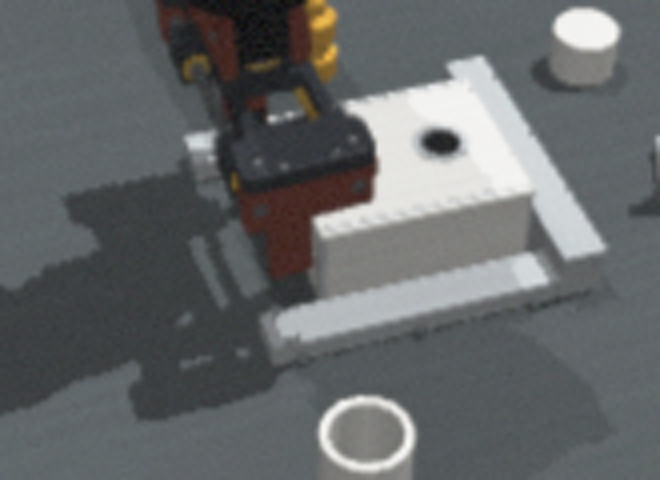

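View pics/dz9.png

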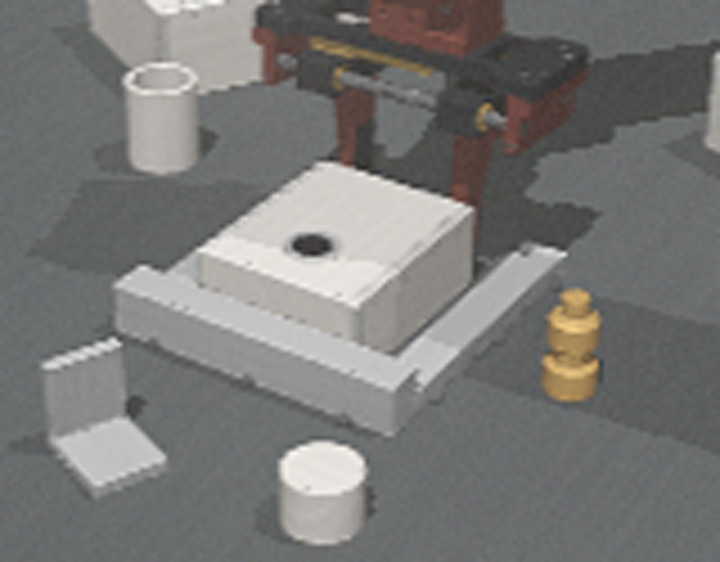

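The gap is now just a few mm. Next: 1 mm steps until the force rises.

{"name": "play_rows", "arguments": {
  "commands": [
    {"slide":[0,1,0],"delta_rot":[0,0,0]},
    {"slide":[0,2,0],"delta_rot":[0,0,0]},
    {"slide":[0,2,0],"delta_rot":[0,0,0]}
  ]
}}

```text
time: 8.3
tool_pos: [511.6, 0.2, 195.9]
ee_rot: [0.033, 0.709, 0.004, 0.704]
force: [0.6, -0.6, -0.6]
opening: 0.698
```

{"name": "play_rows", "arguments": {
  "commands": [
    {"slide":[0,1,0],"delta_rot":[0,0,0]},
    {"slide":[0,1,0],"delta_rot":[0,0,0]}
  ]
}}

```text
time: 8.55
tool_pos: [511.7, 1.1, 196.0]
ee_rot: [0.033, 0.709, 0.003, 0.704]
force: [-1.0, -2.2, -0.8]
opening: 0.698
```

```bash
python3 look.py 10;python3 zz.py 10
python3 - <<'E'
import cv2
a=cv2.imread('pics/S10.png')[125:200,290:390];cv2.imwrite('pics/y10.png',cv2.resize(a,None,fx=7,fy=7,interpolation=cv2.INTER_CUBIC))
E
```

```text
8.55 tip [510.6  10.5  14.2] F [-1.01 -2.21 -0.85] yaw-90 -0.042 tilt 2.96
```

View pics/y10.png

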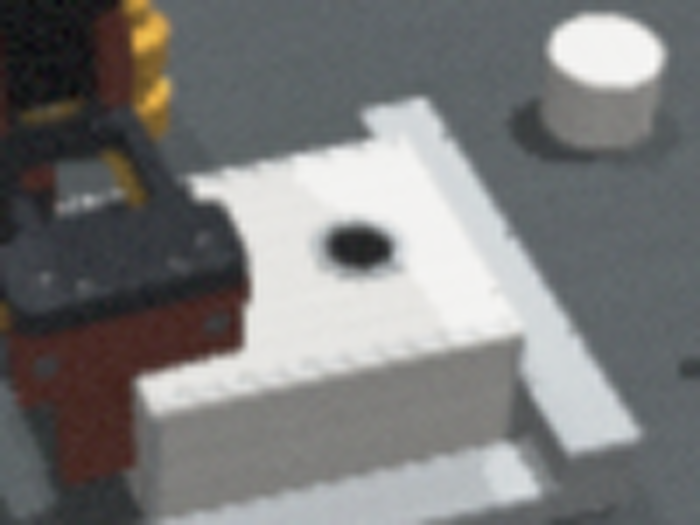

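{"name": "play_rows", "arguments": {
  "commands": [
    {"slide":[0,1,0],"delta_rot":[0,0,0]},
    {"slide":[0,1,0],"delta_rot":[0,0,0]}
  ]
}}

```text
time: 8.95
tool_pos: [511.7, 1.4, 196.0]
ee_rot: [0.033, 0.709, 0.003, 0.704]
force: [0.1, -4.5, -0.9]
opening: 0.705
```

{"name": "play_rows", "arguments": {
  "commands": [
    {"slide":[0,1,0],"delta_rot":[0,0,0]},
    {"slide":[0,1,0],"delta_rot":[0,0,0]}
  ]
}}

```text
time: 9.2
tool_pos: [511.7, 1.6, 196.0]
ee_rot: [0.033, 0.709, 0.002, 0.704]
force: [-0.1, -7.5, -1.1]
opening: 0.703
```

{"name": "play_rows", "arguments": {
  "commands": [
    {"slide":[0,1,0],"delta_rot":[0,0,0]},
    {"slide":[0,1,0],"delta_rot":[0,0,0]}
  ]
}}

```text
time: 9.45
tool_pos: [511.8, 1.8, 196.0]
ee_rot: [0.033, 0.709, 0.002, 0.704]
force: [0.4, -11.1, -0.9]
opening: 0.694
```

The force climbs about 3 N per commanded mm while the TCP stalls (+0.2 mm), so the box is seated. Backing away.

{"name": "play_rows", "arguments": {
  "commands": [
    {"slide":[0,-8,0],"delta_rot":[0,0,0]},
    {"slide":[0,-20,0],"delta_rot":[0,0,0]},
    {"slide":[-10,-35,0],"delta_rot":[0,0,0]},
    {"slide":[-50,-50,0],"delta_rot":[0,0,0]},
    {"slide":[-100,-60,0],"delta_rot":[0,0,0]}
  ]
}}

```text
time: 10.07
tool_pos: [509.3, -62.5, 293.8]
ee_rot: [0.034, 0.71, 0.003, 0.704]
force: [-0.1, -0.4, -0.5]
opening: 0.695
```

{"name": "play_rows", "arguments": {
  "commands": [
    {"slide":[-30,-50,0],"delta_rot":[0,0,0]},
    {"slide":[-50,-100,0],"delta_rot":[0,0,0]},
    {"slide":[-50,-150,0],"delta_rot":[0,0,0]},
    {"slide":[-50,-150,0],"delta_rot":[0,0,0]},
    {"slide":[-50,-150,0],"delta_rot":[0,0,0]}
  ]
}}

```text
time: 10.7
tool_pos: [503.5, -213.2, 335.3]
ee_rot: [0.034, 0.709, 0.004, 0.704]
force: [0.5, 0.5, 0.2]
opening: 0.7
```

```bash
python3 look.py 11;python3 zz.py 11
```

```text
10.7 tip [ 502.5 -203.7  153.6] F [0.52 0.45 0.18] yaw-90 -0.043 tilt 3.0
```

View pics/z11.png

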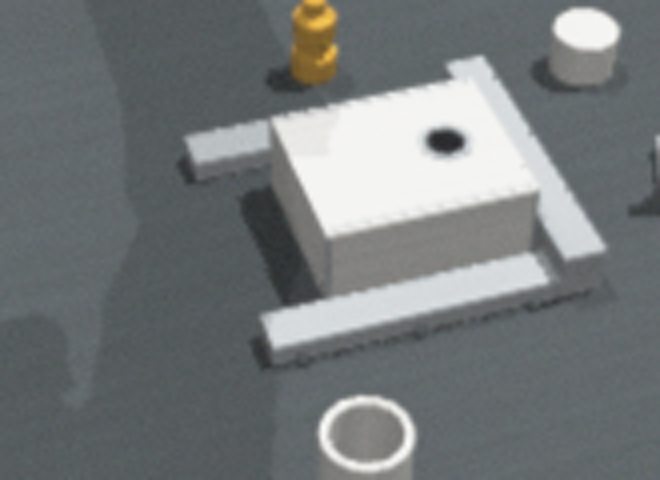

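View pics/dz11.png

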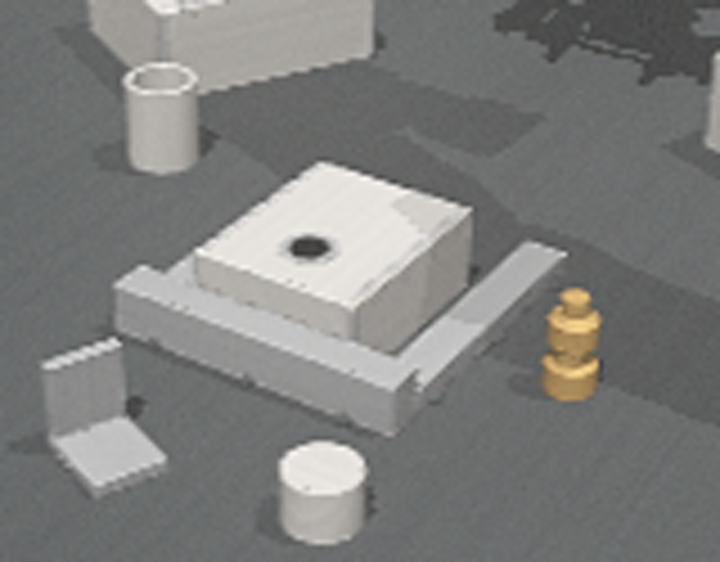

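View pics/W11.png

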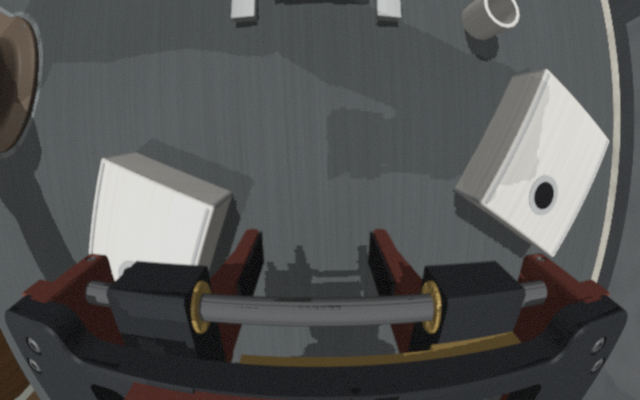

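Run:
```python
from est import *
o=(230,125)
P=lane([(477,79),(538,188),(330,238),(270,121)],50,4,o);print(P.round(1),P.mean(0),pose((477,79),(538,188),4,o)[:3])
Q=ld([(355,310),(195,256),(322,162),(470,208)],50);print(Q,Q.mean(0))
for X in(P,Q):
    e=X[0]-X[3];f=X[1]-X[2];print(np.arctan2(e[1],e[0]),np.arctan2(f[1],f[0]))
print('S rail inner mouth',lane([(182+12,163)],15,4,o))
```

```text
[[   0.6   45. ]
 [  -2.8  -50.3]
 [-119.8  -53.1]
 [-121.9   44.9]] [-60.98112749  -3.35584232] (array([-1.1112562 , -2.64827562]), np.float64(-0.03593584172067054), array([-61.07251883,  -0.49258916]))
[[  -0.8   48.5]
 [   2.1  -48.8]
 [-120.2  -50.7]
 [-121.3   45.1]] [-60.05   -1.475]
0.0003609530211897258 0.023816809573054414
0.028208283407512025 0.015534318599128996
S rail inner mouth [[-161.80921219   62.6827639 ]]
```

Both views put the box at x ≈ −60.5 mm, y ≈ −2 mm, yaw ≈ 0.02 rad. The loose pieces are at the same pixels as at the start. Handing in.

```bash
python3 -c "
from station import ctrl
print(ctrl.job_done())"
```

```text
the job is handed in; nothing more can be done
None
```

I pushed the smallest box down the lane until it rested against the stop bar, backed the arm away and handed the job in. The hand-in reports no verdict. The arm finished at about 11 s, well inside the 72 s limit.

**How it went:** I pushed low on the rear face with the two part-open fingers. The box went first along its own axis, then round a gentle arc to square it with the lane, then straight in. At the stop the push force rose to about 11 N while the tool advanced only 0.2 mm per step.

**Last checks, after backing off:**

| | Scene camera | Side camera |
|---|---|---|
| Box x in the stop frame (mm, goal −65 to −55) | −61.0 | −60.1 |
| Box y in the stop frame (mm, goal ±12) | −3.4 | −1.5 |
| Yaw from the long edges (rad, goal below 0.06) | 0.000 and 0.024 | 0.028 and 0.016 |

- **Robot clear:** the tool was about 150 mm above the table and well back, reading about 0.7 N in free air.
- **Loose pieces:** all four looked unmoved from the start pictures; I did not measure them again.
- **Rails:** I saw no rail contact in the pictures or in the tool force, which cannot see the rails directly.

**Disagreements:** the two cameras differed by about 5 mm in absolute world position. I therefore measured the box relative to the stop in each view. Their yaw readings from the box's front edge differed by up to about 0.09 rad during the push. There I relied on the tool's own angle and on the box and rails looking parallel in the wrist view. The last scene front-edge reading, −0.036 rad, disagreed with the long edges but was still within the limit.

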